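# Release a can from the spring dispenser and trap it

## Robot

A 6-joint arm with a two-finger parallel gripper is mounted at the origin on the work surface. World frame = base frame: x ahead of the robot, y to its left, z up, the work surface at z = 0. Lengths are in m, angles in rad, forces in N, time in s.
With the tool pointing down it reaches from about 0.375 to 0.975 m from the base axis. Payload 3.8 kg.
Tool frame: the origin (TCP) lies midway between the tips of the shut fingers; the grasp point (between the pads) lies 19 mm behind it (robot.pinch_z is the distance from the TCP to the grasp point, in m); z points along the fingers, y is the line along which they close (so a half turn about z gives the same grasp; the last joint's range is limited). The gripper opens to 85 mm and grips with 20 to 120 N. Pads are 22 mm wide; open, the fingers measure 114 mm over their backs; the gripper's body (76 mm by 85 mm) begins 54 mm behind the grasp point. The pads swing forward as they close: fully open they stand 13 mm farther back than shut.
Start: joints at [1.076, 0.264, 1.604, -0, 1.274, -0.037], TCP at [0.298, 0.605, 0.231] pointing down, gripper open.
Joint ranges: [-2.63, 2.63], [-0.94, 2.18], [0.31, 2.57], [-1.31, 4.45], [0, 2.66], [-2.55, 2.55]. Speed limits (rad/s): [2.57, 2.57, 3.14, 3.14, 3.14, 3.14].

## Interface

Orientations are given as a unit quaternion [x, y, z, w].
In Python, from rig import robot gives the robot as it stands.
- The arm moves only by the tool carry_out, never from a script. Its argument "targets" is a list of rows, each an object of numbers: "tx", "ty", "tz": the shift along the tool's x, y, z normalised to -1 to 1, where 1 is 150 mm; "wx", "wy", "wz": the turn, a rotation vector about the tool's x, y, z normalised to -1 to 1, where 1 is 180 degrees; "hand": the opening, from 0 (shut) to 1 (fully open). A call has 1 to 8 rows; each row is the pose to reach, as a shift and turn from the pose commanded when the call began, along the tool's axes at that moment, turning the shorter way round; what a row does not reach only later rows make up. A row lasts 1/8 s, in which the tool goes at most 62.5 mm and 10.7 degrees, less where a joint would pass 70% of its speed; a pose out of reach is approached as far as the arm can. A call with a number of a shift or a turn outside -1 to 1 is refused whole. A call with a gripper value outside its range is refused whole. The fingers move at their own pace and stop on an object; "squeeze" is the grip in N (left out, the last holds). Time passes only in rows, so rows that repeat a pose let the fingers close. It gives the time, the measured TCP pose, the force, the opening and the grip force at its end, in the units of the state.
- robot.state(): the state, without advancing time (a new reading comes with each control period).
- robot.read_camera(name): name is "side" or "top" or "wrist"; returns a dict with "img" (400x640x3 uint8, blue, green, red), "fx", "fy", "cx", "cy" (pixels), "R" (3x3) and "t" (3): a world point X has camera coordinates R X + t; the wrist camera has in their place "hand_eye" (4x4, takes a point from camera to tool coordinates, whose origin is the TCP and whose axes are the flange's). Camera axes: x right, y down, z forward; pixel columns grow to the right and rows downward; lengths in m; the calibration is good to about 2 mm. The wrist camera is an equidistant fisheye: a pixel r from the principal point sees the ray r / f radians off the axis. A picture is of the moment at which its call begins: read the wrist's pose just before it. There is no depth.
- robot.sign_off(): hands the job in; it is judged then, once.
The state is a dict: "clock": time; "joint_positions": joint angles; "joint_vel": joint speeds; "tau": joint torques, N m; "ee_pos": TCP position; "orientation": TCP orientation; "force": force on the tool from outside, world axes, zero at the start; "ft_torque": the same for the moment, N m; "gripper_width": finger opening in m; "grasp_force": force on a finger pad.
Only numpy, scipy, OpenCV 4.12 (cv2) and the standard library are available. Lean on these libraries where they do the work, as an engineer would, in place of code of your own. Each camera call takes 0.05 s, during which the arm holds its last target. There are 200 camera calls.

## Task

Let the small food can out of the spring can dispenser without losing it: with one finger press the release paddle all the way down, and with the other finger stand in the chute so that the can which pops out of its bay is stopped against that finger before it rolls off the open lower end. Do not grasp or lift the can, and leave the other groceries alone. Finish still holding: one finger keeping the paddle down, the can lying still in the chute against the other finger.

Things in the scene. Friction and masses are not known exactly. Their poses are not given: they have to be found in the camera images.
- dispenser: Fixed sheet-metal can dispenser, 250 mm long, 164 mm wide, 122 mm high. Origin on the table; +x points uphill along the chute, +y across it, z up; x, y below are in this frame, heights above the table. The chute, 76 mm wide inside (y -38 to 38 mm), slopes down 10 degrees towards -x. From x = -100 to 40 mm it is open above, with side walls only 7 mm high; beyond 45 mm is the bay with 34 mm walls.
- chute_mid (a point): Point on the chute floor, on its centre line, beside the middle of the paddle: x = -20 mm, y = 0, 44 mm above the table (floor height = 30 mm + 0.176 (x + 100 mm)). The released can rolls past here; a fingertip standing in the chute here stops it.
- chute_lip (a point): Middle of the open lower lip of the chute, on its floor: x = -100 mm, y = 0, 30 mm high. A can that passes it drops to the table.
- gate_top (a point): Middle of the top edge of the gate, a bar 6 mm thick across the chute just downhill of the can: x = 40 mm, y = 0, 66 mm high (11 mm above the floor) when the paddle is up; below the floor when fully pressed. Behind the can a spring kicker pushes with about 1.2 N over 30 mm, so the can shoots out and passes the lip within about half a second if nothing stops it.
- paddle (a joint): Travel of the release paddle, straight down: 0 m up, 0.014 m fully pressed, against a spring (about 2 N to start, 6 N fully down); it comes up again when let go. The gate is one piece with it and lets the can go at about 0.007 to 0.012 m of travel.
- paddle_top (a point): Centre of the top of the release paddle, a white plastic plate 50 mm long (x -45 to 5 mm) and 40 mm wide (y -112 to -72 mm) on the chute's -y side: x = -20 mm, y = -92 mm, 75 mm high when up, 61 mm when pressed. A second fingertip level with the first and over the chute is then 17 mm above its floor, clear of the side wall and well below the can's 54 mm.
- can: Loose food can, steel cylinder 54 mm in diameter, 70 mm long, paper band, 0.12 to 0.24 kg, lying on its side across the chute. Origin at its centre; its y axis is the can's axis (it turns as it rolls). Starts with its centre at x = 62 mm, y = 0, 86 mm high. To be out of the bay its centre must be below x = 43 mm.
- spare_can: Bystander: an equal can standing upright on the table, 54 mm in diameter, 70 mm high. Origin under its centre. All three bystanders stand 0.12 to 0.25 m from the dispenser's origin.
- jar: Bystander: glass jar standing upright, 60 mm in diameter, 85 mm high. Origin under its centre.
- packet: Bystander: cardboard packet 45 x 65 mm, 85 mm high, standing. Origin under its centre.
There are look-alikes about, which are no part of the job. What is shaped like the can but green is not meant.

How it is judged:
By the outcome, as a careful person would: the job done as asked, in the order asked, and still so for the second after the job is handed in, while the arm keeps its last pose, push and grip.
It also fails if it takes over 32 s, if anything falls off the work surface, if the arm or the gripper's body presses on something with over 40 N, if the wrist force passes 120 N, or if a joint passes its speed limit or range.

## Working session

There is one attempt and no reset: what is moved stays moved. The work goes in short steps, Python scripts to look and compute and a tool call to move; the robot and the scene stay as the last step left them, time stands still between calls to the robot, and variables do not carry over. Pictures are saved under pics/ and viewed, at most 10 in all, crops included, and the job is handed in when it is done.

Besides the shell and the picture viewer there is one more tool, called after "Call:" as name([rows], argument=value, ...), one row to a line, values as JSON. carry_out: Moves the arm, as the interface text tells. Scaled input: -1 to 1 covers 150 mm each way for a shift and 180 degrees each way for a turn. Its arguments: {"type":"object","properties":{"targets":{"type":"array"},"squeeze":{"type":"number"}},"required":["targets"]}

```bash
mkdir -p pics; ls; python3 - <<'E'
from rig import robot
import cv2
for n in("top","side"):
    c=robot.read_camera(n);cv2.imwrite(f"pics/{n}1.png",c["img"])
    print(n,c["fx"],c["fy"],c["cx"],c["cy"],c["R"],c["t"])
s=robot.state();print(s["clock"],s["ee_pos"],s["orientation"],s["gripper_width"])
E
```

```text
pics
top 401.26475659034605 401.26475659034605 328.28315214263597 193.49387530712588 [[ 0.0221584  -0.99963717  0.01531435]
 [-0.99338757 -0.02374072 -0.11232775]
 [ 0.11265057 -0.01272408 -0.99355319]] [0.03821305 0.64750687 0.84686298]
side 390.6858156665841 390.6858156665841 314.95147588453057 194.9856620110247 [[ 0.93515772 -0.3542152   0.00341084]
 [-0.27317904 -0.72727842 -0.62963427]
 [ 0.22550666  0.58787557 -0.7768842 ]] [-0.57111708  0.26574781  0.95736876]
0.1 [0.29801741 0.60489558 0.2300607 ] [ 2.26915283e-01  9.73913949e-01 -1.00188539e-03 -2.64999725e-04] 0.08527765801136661
```

View pics/top1.png

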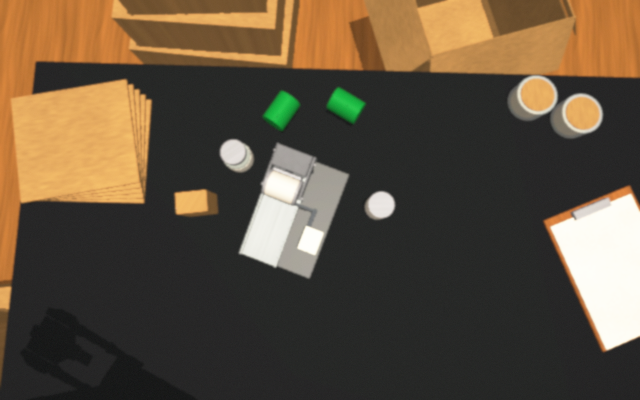

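View pics/side1.png

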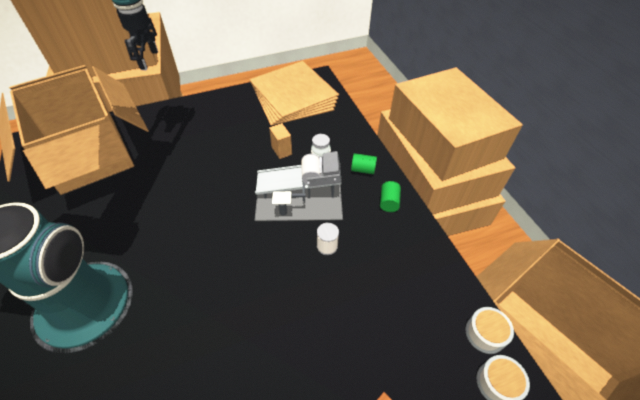

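Top picture: the can lies white in the bay at (283,185), paddle at (311,240), chute lip at about (258,258). Things to be confused with the can: green cans (282,110) and (346,105), the spare can upright (380,205) and the jar (237,155). By the description the can in the dispenser is meant. I'll check it in a close crop.

```bash
python3 - <<'E'
import cv2,numpy as np
a=cv2.imread("pics/top1.png")[135:285,225:365];b=cv2.imread("pics/side1.png")[145:235,245:355]
a=cv2.resize(a,None,fx=4,fy=4,interpolation=cv2.INTER_CUBIC);cv2.imwrite("pics/topc.png",a)
b=cv2.resize(b,None,fx=6,fy=6,interpolation=cv2.INTER_CUBIC);cv2.imwrite("pics/sidec.png",b)
E
```

```text
(no output)
```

View pics/topc.png

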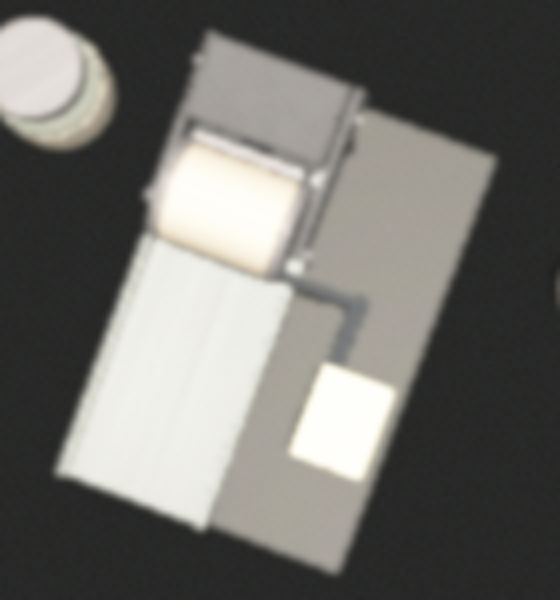

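View pics/sidec.png

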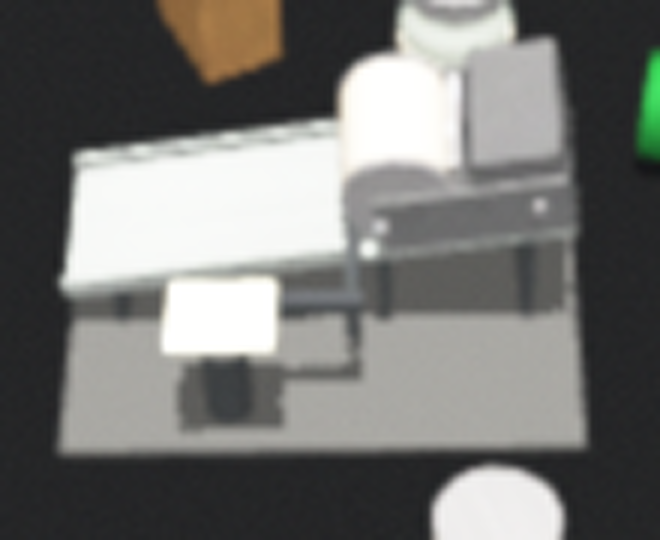

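```bash
cat >h.py <<'E'
import numpy as np
from rig import robot
from scipy.spatial.transform import Rotation as Ro
from scipy.optimize import least_squares
def proj(c,X):
    p=X@np.array(c["R"]).T+np.array(c["t"]);return np.c_[c["fx"]*p[:,0]/p[:,2]+c["cx"],c["fy"]*p[:,1]/p[:,2]+c["cy"]]
def world(q,P): return Ro.from_euler("z",q[2]).apply(P)+[q[0],q[1],0]
E
python3 - <<'E'
from h import *
P=np.array([[5,-72,75],[5,-112,75],[-45,-112,75],[-45,-72,75],[-100,39.5,37],[-100,-39.5,37]])/1e3
T=np.array([[324,361],[395,385],[361,481],[289,453],[57,472],[207,529]])/4+[225,135]
S=np.array([[279,280],[275,356],[162,353],[168,279],[75,155],[64,288]])/6+[245,145]
ct,cs=robot.read_camera("top"),robot.read_camera("side")
f=lambda q:np.r_[proj(ct,world(q,P))-T,proj(cs,world(q,P))-S].ravel()
r=least_squares(f,[.6,.1,0],loss="soft_l1");print(r.x,np.round(f(r.x).reshape(-1,2),1).tolist())
q=r.x;np.save("q.npy",q)
for n,p in dict(pad=[-20,-92,75],mid=[-20,0,44]).items():print(n,world(q,np.array([p])/1e3))
# bystanders rough from top tops
def at(c,u,v,z):
    d=np.linalg.inv(c["R"])@[(u-c["cx"])/c["fx"],(v-c["cy"])/c["fy"],1];o=-np.array(c["R"]).T@c["t"];return o+d*(z-o[2])/d[2]
for n,u,v,z in(("spare",381,202,.07),("jar",234,150,.085),("packet",187,203,.085)):
    X=at(ct,u,v,z);print(n,X,Ro.from_euler("z",-q[2]).apply(X-[q[0],q[1],0]))
E
```

```text
[ 0.59397815  0.16767665 -0.33618537] [[0.2, -0.3], [0.5, 0.5], [0.5, -0.7], [0.4, -0.6], [1.9, 0.1], [-1.4, -1.1], [-1.0, -0.2], [-0.5, -1.5], [-0.1, -0.7], [-0.5, 0.3], [-0.6, 0.8], [-0.6, -1.2]]
pad [[0.54474802 0.08742459 0.075     ]]
mid [[0.57509775 0.17427442 0.044     ]]
spare [ 0.62718499 -0.05833934  0.07      ] [ 0.10590798 -0.20240905  0.07      ]
jar [0.727935   0.25338654 0.085     ] [0.09818324 0.12510266 0.085     ]
packet [0.6142445  0.34451097 0.085     ] [-0.03920375  0.17362075  0.085     ]
```

The crop confirms it: the cream-banded can lies in the bay, and the fit agrees to about 1 px. Next I work out the move to above (-20, -49) mm in the dispenser frame.

```bash
cat >go.py <<'E'
from h import *
import sys
def go(x=-20,y=-49,z=.23):
    q=np.load("q.npy");s=robot.state();R=Ro.from_quat(s["orientation"])
    g=world(q,np.array([[x,y,0]])/1e3)[0];g[2]=z
    a=q[2];Rt=Ro.from_matrix(np.c_[[np.sin(a),-np.cos(a),0],[0,0,0],[0,0,-1]]*0+np.array([[-np.cos(a),-np.sin(a),0],[-np.sin(a),np.cos(a),0],[0,0,-1]]))
    p=Ro.from_euler("z",-a).apply(s["ee_pos"]-np.array([q[0],q[1],0]))
    print("t",s["clock"],"disp mm",np.round(p*1e3,1),"shift/150",np.round(R.inv().apply(g-s["ee_pos"])/.15,3),"turn/180",np.round((R.inv()*Rt).as_rotvec()/np.pi,4),"F",np.round(s["force"],1),s["gripper_width"])
if __name__=="__main__": go(*map(float,sys.argv[1:]))
E
sed -i 's/np.c_\[\[np.sin.*\*0+np.array/np.array/' go.py; sed -n 6p go.py; python3 go.py
```

```text
a=q[2];Rt=Ro.from_matrix(np.array([[-np.cos(a),-np.sin(a),0],[-np.sin(a),np.cos(a),0],[0,0,-1]]))
t 0.2 disp mm [-423.6  315.3  230.4] shift/150 [-2.965 -2.085  0.006] turn/180 [-0.0005 -0.     -0.0387] F [-0.   0.   0.4] 0.08568257864759368
```

Call:
carry_out([
  {"tx": -0.33,"ty": -0.23,"tz": 0,"wz": -0.0387},
  {"tx": -0.66,"ty": -0.46,"tz": 0,"wz": -0.0387},
  {"tx": -0.98,"ty": -0.69,"tz": 0,"wz": -0.0387},
  {"tx": -0.98,"ty": -0.69,"tz": 0,"wz": -0.0387},
], squeeze=20)

```text
invalid input at $.targets[0]: expected keys tx, ty, tz, wx, wy, wz, hand
```

```bash
python3 go.py
```

```text
t 0.2 disp mm [-423.6  315.3  230.4] shift/150 [-2.965 -2.085  0.006] turn/180 [-0.0005 -0.     -0.0387] F [-0.   0.   0.4] 0.08568257864759368
```

Call:
carry_out([
  {"tx": -0.33,"ty": -0.23,"tz": 0,"wx": 0,"wy": 0,"wz": -0.0387,"hand": 1},
  {"tx": -0.66,"ty": -0.46,"tz": 0,"wx": 0,"wy": 0,"wz": -0.0387,"hand": 1},
  {"tx": -0.98,"ty": -0.69,"tz": 0,"wx": 0,"wy": 0,"wz": -0.0387,"hand": 1},
  {"tx": -0.98,"ty": -0.69,"tz": 0,"wx": 0,"wy": 0,"wz": -0.0387,"hand": 1},
], squeeze=20)

```text
clock: 0.7
ee_pos: [0.386, 0.4443, 0.2311]
orientation: [0.17, 0.986, -0.001, 0.0]
force: [-0.5, 0.5, -1.0]
gripper_width: 0.0854
grasp_force: 0.0
```

```bash
python3 go.py
```

```text
t 0.7 disp mm [-287.5  192.6  231.1] shift/150 [-1.791 -1.602  0.01 ] turn/180 [-0.0004  0.0002 -0.0015] F [-0.5  0.5 -1. ] 0.08543866310915209
```

Call:
carry_out([
  {"tx": -0.3,"ty": -0.25,"tz": 0,"wx": 0,"wy": 0,"wz": 0,"hand": 1},
  {"tx": -0.6,"ty": -0.52,"tz": 0,"wx": 0,"wy": 0,"wz": 0,"hand": 1},
  {"tx": -0.9,"ty": -0.8,"tz": 0,"wx": 0,"wy": 0,"wz": 0,"hand": 1},
  {"tx": -0.9,"ty": -0.8,"tz": 0,"wx": 0,"wy": 0,"wz": 0,"hand": 1},
  {"tx": -0.9,"ty": -0.8,"tz": 0,"wx": 0,"wy": 0,"wz": 0,"hand": 1},
])

```text
clock: 1.32
ee_pos: [0.4721, 0.2907, 0.2312]
orientation: [0.168, 0.986, 0.0, -0.0]
force: [0.3, 0.8, 0.3]
gripper_width: 0.0857
grasp_force: 0.0
```

```bash
python3 go.py
```

```text
t 1.325 disp mm [-155.6   75.9  231.2] shift/150 [-0.905 -0.832  0.007] turn/180 [ 0.0002 -0.0002 -0.0002] F [0.3 0.8 0.3] 0.08574466863750525
```

Next, straight above, and down to about 0.13, then a check by camera.

Call:
carry_out([
  {"tx": -0.3,"ty": -0.28,"tz": 0,"wx": 0,"wy": 0,"wz": 0,"hand": 1},
  {"tx": -0.6,"ty": -0.55,"tz": 0,"wx": 0,"wy": 0,"wz": 0,"hand": 1},
  {"tx": -0.905,"ty": -0.832,"tz": 0,"wx": 0,"wy": 0,"wz": 0,"hand": 1},
  {"tx": -0.905,"ty": -0.832,"tz": 0.3,"wx": 0,"wy": 0,"wz": 0,"hand": 1},
  {"tx": -0.905,"ty": -0.832,"tz": 0.6,"wx": 0,"wy": 0,"wz": 0,"hand": 1},
  {"tx": -0.905,"ty": -0.832,"tz": 0.75,"wx": 0,"wy": 0,"wz": 0,"hand": 1},
  {"tx": -0.905,"ty": -0.832,"tz": 0.75,"wx": 0,"wy": 0,"wz": 0,"hand": 1},
  {"tx": -0.905,"ty": -0.832,"tz": 0.75,"wx": 0,"wy": 0,"wz": 0,"hand": 1},
])

```text
clock: 2.33
ee_pos: [0.56, 0.1289, 0.1199]
orientation: [0.166, 0.986, 0.0, 0.001]
force: [-0.4, -0.3, 1.0]
gripper_width: 0.0854
grasp_force: 0.0
```

```bash
python3 go.py -20 -49 .08; python3 - <<'E'
from h import *
import cv2
w=robot.read_camera("wrist")["img"];s=robot.read_camera("side")["img"][110:250,225:365]
w=cv2.resize(w,(512,320));s=cv2.resize(s,None,fx=4,fy=4)
cv2.imwrite("pics/w1.png",cv2.resize(np.vstack([w,cv2.resize(s,(512,512))]),None,fx=.7,fy=.7))
E
```

```text
t 2.325 disp mm [-19.2 -47.8 119.9] shift/150 [ 0.005 -0.008  0.266] turn/180 [0.0003 0.0004 0.0006] F [-0.4 -0.3  1. ] 0.08541027330396155
```

View pics/w1.png

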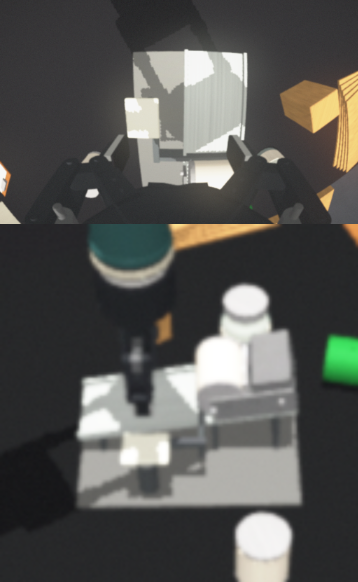

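The picture shows the fingers astride paddle (142,118) and chute, with nothing touching. I check the fit by projecting the paddle into the wrist view.

```bash
python3 - <<'E'
from h import *
import cv2
q=np.load("q.npy");s=robot.state();c=robot.read_camera("wrist");H=np.array(c["hand_eye"]);im=c["img"].copy()
print(sorted(c),np.round(H,3).tolist())
def pw(T):
    C=(T-H[:3,3])@H[:3,:3];th=np.arctan2(np.hypot(C[:,0],C[:,1]),C[:,2]);ph=np.arctan2(C[:,1],C[:,0])
    return np.c_[c["fx"]*th*np.cos(ph)+c["cx"],c["fy"]*th*np.sin(ph)+c["cy"]]
R=Ro.from_quat(s["orientation"])
P=np.array([[5,-72,75],[5,-112,75],[-45,-112,75],[-45,-72,75],[-100,38,37],[-100,-38,37]])/1e3
A=pw(R.inv().apply(world(q,P)-s["ee_pos"]))
F=np.array([[i,j*k,-13] for i in(-11,11) for j in(-1,1) for k in(43,57)])/1e3
B=pw(F);print(A.round(),B.round())
for p in A:cv2.drawMarker(im,tuple(map(int,p.round())),(0,0,255),0,10)
for p in B:cv2.drawMarker(im,tuple(map(int,p.round())),(0,255,0),0,10)
cv2.imwrite("pics/w2.png",cv2.resize(im[70:350,150:490],None,fx=2,fy=2))
E
```

```text
['cx', 'cy', 'fx', 'fy', 'hand_eye', 'img'] [[-0.001, -0.96, -0.28, 0.071], [1.0, -0.001, 0.001, 0.0], [-0.001, -0.28, 0.96, -0.142], [0.0, 0.0, 0.0, 1.0]]
[[281. 247.]
 [225. 246.]
 [218. 176.]
 [279. 175.]
 [432.  93.]
 [331.  89.]] [[231. 276.]
 [205. 275.]
 [403. 276.]
 [429. 275.]
 [225. 237.]
 [198. 236.]
 [408. 237.]
 [435. 236.]]
```

View pics/w2.png

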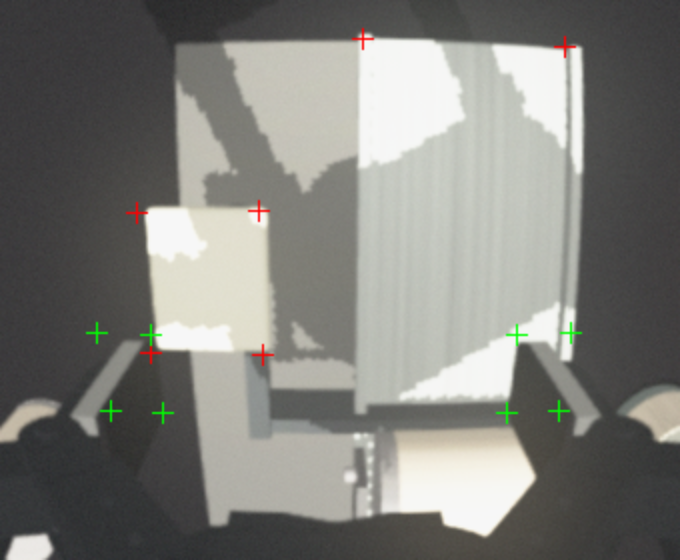

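Fit is within about 2–3 mm (paddle slightly nearer the chute). I shift 2 mm and descend to just above the paddle.

Call:
carry_out([
  {"tx": 0,"ty": 0.013,"tz": 0.2,"wx": 0,"wy": 0,"wz": 0,"hand": 1},
  {"tx": 0,"ty": 0.013,"tz": 0.34,"wx": 0,"wy": 0,"wz": 0,"hand": 1},
  {"tx": 0,"ty": 0.013,"tz": 0.34,"wx": 0,"wy": 0,"wz": 0,"hand": 1},
  {"tx": 0,"ty": 0.013,"tz": 0.34,"wx": 0,"wy": 0,"wz": 0,"hand": 1},
])

```text
clock: 2.98
ee_pos: [0.561, 0.1293, 0.0692]
orientation: [0.167, 0.986, 0.0, 0.001]
force: [-0.2, 0.3, 0.0]
gripper_width: 0.0854
grasp_force: 0.0
```

```bash
python3 go.py -20 -46 .046; python3 - <<'E'
from h import *
import cv2
s=robot.read_camera("side")["img"][130:240,240:350];w=robot.read_camera("wrist")["img"][100:340,170:470]
cv2.imwrite("pics/s3.png",np.hstack([cv2.resize(s,(400,400)),cv2.resize(w,(400,400))]))
E
```

```text
t 2.975 disp mm [-18.5 -47.1  69.2] shift/150 [0.01  0.007 0.155] turn/180 [ 0.0003  0.0006 -0.    ] F [-0.2  0.3  0. ] 0.08536330268602324
```

View pics/s3.png

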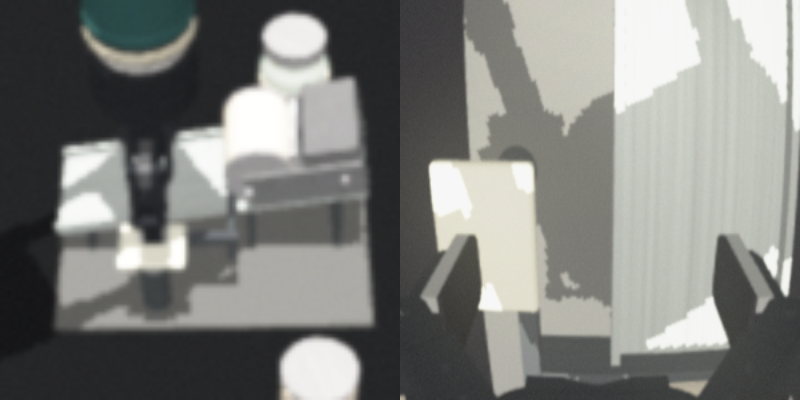

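The paddle finger is over the plate, about 8 mm inside its outer edge (tip at (466,237)), and the other is over the chute (726,237). I'll shift 6 mm downhill and 2 mm back, then press.

Call:
carry_out([
  {"tx": 0.04,"ty": -0.01,"tz": 0,"wx": 0,"wy": 0,"wz": 0,"hand": 1},
  {"tx": 0.04,"ty": -0.01,"tz": 0.05,"wx": 0,"wy": 0,"wz": 0,"hand": 1},
  {"tx": 0.04,"ty": -0.01,"tz": 0.1,"wx": 0,"wy": 0,"wz": 0,"hand": 1},
  {"tx": 0.04,"ty": -0.01,"tz": 0.14,"wx": 0,"wy": 0,"wz": 0,"hand": 1},
  {"tx": 0.04,"ty": -0.01,"tz": 0.16,"wx": 0,"wy": 0,"wz": 0,"hand": 1},
  {"tx": 0.04,"ty": -0.01,"tz": 0.16,"wx": 0,"wy": 0,"wz": 0,"hand": 1},
  {"tx": 0.04,"ty": -0.01,"tz": 0.16,"wx": 0,"wy": 0,"wz": 0,"hand": 1},
])

```text
clock: 3.95
ee_pos: [0.5543, 0.1297, 0.0472]
orientation: [0.167, 0.986, -0.0, 0.0]
force: [-8.4, -0.2, 25.4]
gripper_width: 0.0853
grasp_force: 12.9
```

```bash
python3 go.py -20 -46 .046; python3 - <<'E'
from h import *
import cv2
s=robot.read_camera("side")["img"][130:240,240:350];w=robot.read_camera("wrist")["img"][100:340,170:470]
cv2.imwrite("pics/s4.png",np.hstack([cv2.resize(s,(400,400)),cv2.resize(w,(400,400))]))
E
```

```text
t 3.95 disp mm [-24.9 -49.   47.2] shift/150 [-0.033  0.02   0.008] turn/180 [-0.0002  0.     -0.0001] F [-8.4 -0.2 25.4] 0.08528307325575886
```

View pics/s4.png

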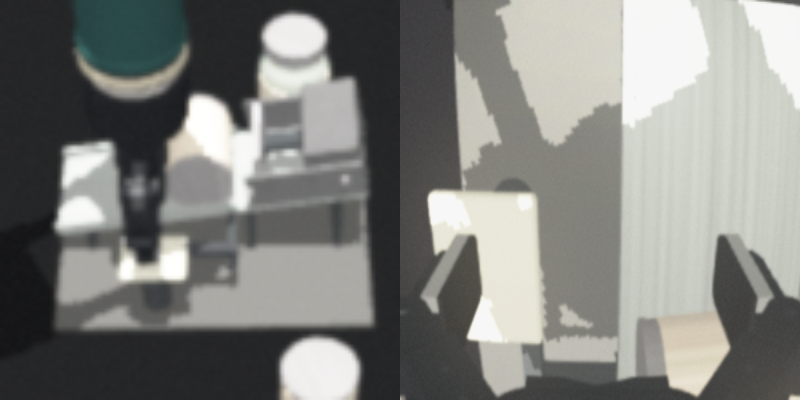

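The can is out of the bay and resting against the chute finger (wrist (680,345), side (210,150)). The vertical force of 25 N, well over the spring's 6 N, means the paddle is on its stop. I let it settle and check that it's still.

Call:
carry_out([
  {"tx": 0,"ty": 0,"tz": 0,"wx": 0,"wy": 0,"wz": 0,"hand": 1},
  {"tx": 0,"ty": 0,"tz": 0,"wx": 0,"wy": 0,"wz": 0,"hand": 1},
  {"tx": 0,"ty": 0,"tz": 0,"wx": 0,"wy": 0,"wz": 0,"hand": 1},
  {"tx": 0,"ty": 0,"tz": 0,"wx": 0,"wy": 0,"wz": 0,"hand": 1},
])

```text
clock: 4.55
ee_pos: [0.5543, 0.1296, 0.0472]
orientation: [0.167, 0.986, -0.0, 0.0]
force: [-7.7, -0.6, 24.7]
gripper_width: 0.0851
grasp_force: 12.9
```

```bash
python3 - <<'E'
from h import *
import cv2,time
g=lambda n:robot.read_camera(n)["img"]
a,b=g("wrist"),g("side")
for i in range(4):g("top")
c,d=g("wrist"),g("side")
for x,y in((a,c),(b,d)):print(cv2.absdiff(cv2.GaussianBlur(x,(5,5),0),cv2.GaussianBlur(y,(5,5),0)).max())
print(robot.state()["force"],robot.state()["ee_pos"])
s=d[130:240,240:350];w=c[100:340,170:470]
cv2.imwrite("pics/s5.png",np.hstack([cv2.resize(s,(400,400)),cv2.resize(w,(400,400))]))
o=cv2.imread("pics/s4.png");print(cv2.absdiff(cv2.GaussianBlur(o,(5,5),0),cv2.GaussianBlur(cv2.imread("pics/s5.png"),(5,5),0)).max())
E
```

```text
4
9
[-9.21683671 -0.3538578  25.40601729] [0.55432072 0.12965209 0.04721732]
44
```

View pics/s5.png

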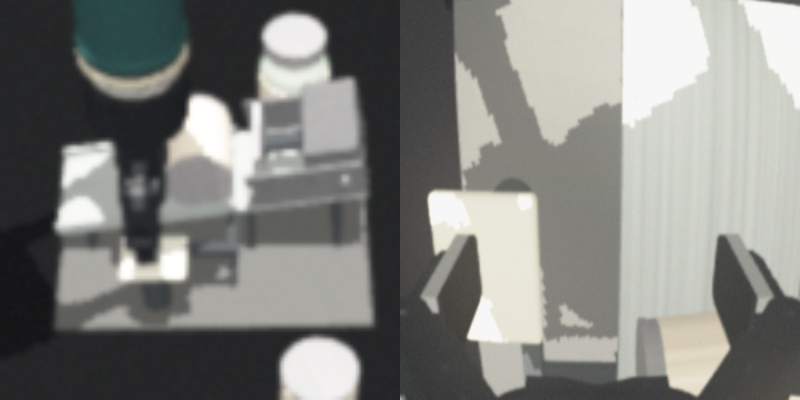

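The can lies still against the finger, the paddle is held on its stop, and the bystanders haven't moved.

```bash
python3 -c "
from rig import robot
print(robot.sign_off())"
```

```text
the job is handed in; nothing more can be done
None
```

The job is handed in: one finger holds the paddle fully down, the can is out of the bay and lies still in the chute against the other finger, and the other groceries weren't touched; no verdict was returned.

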